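Hold the drill press quill at the set depth

TASK

I want to set the depth stop on the bench drill press: free the quill by flipping the small lock lever on the left of its head all the way forward, then pull the feed lever on the right down until the pointer on the depth rod stands level with the marker on the scale. Keep hold of the feed lever and finish like that, quill held still at the mark against its return spring, while I run the stop nut down; do not shift the marker or disturb the things lying about.

Things in the scene. Friction and masses are not known exactly. Their poses are not given: they have to be found in the camera images.
- press: Grey bench drill press, fixed, turned up to 0.2 rad. Origin on the bench below the spindle; its -x is the front (to the operator), +y its left, z up. In mm: base 192 x 150; head x -42 to 104, y -36 to 36, z 175 to 245; belt guard on top x -43 to 167, y -43 to 43, up to z 278; depth rod and scale parts stand out to x -62, y -27 to 34, z up to 265
- lock_knob (a point): Centre of the 22 mm black ball on the end of the quill lock lever (the short single lever on the left of the head, 88 mm left of the spindle). Locked, the lever points up and 20 degrees back, and the ball swings forward (to the press's -x) as it is freed. The bent steel arm (8 mm) leads from the ball to the axis below
- lock_axis (a point): Point on the lock lever's axis, level sideways with its ball; the axis runs along the press's y, 205 mm up. The ball circles this point at 65 mm radius in the press's x-z plane
- lock_lever (a joint): Quill lock lever, rad: 0 to 0.08 locked at the start, grows as the ball swings forward, end stop at 1.25 (ball forward and up, 38 degrees above level). Fully freed means over 1.0. Stays where it is left; turning it takes about 3 N at the ball. While locked, the quill and feed lever give only a little. The ball is easily pushed forward by shut fingertips set behind it; pinched, it tends to slip
- feed_lever: Feed lever on the right of the head: hub with three 130 mm steel spokes, each ending in a 28 mm black ball. Origin on its axis, level sideways with the balls (88 mm right of the spindle, 205 mm up); the axis runs along the press's y. As the front ball goes down, the rear ball swings up over the axis, to 350 mm at most
- feed_knob (a point): Centre of the feed lever's front ball (28 mm), the one to pull: it starts in front of the head, 40 degrees above level as seen from the axis, and circles the axis at 130 mm radius in the press's x-z plane, forward and down. Its 8 mm spoke leads to the hub. It takes about 5 N at the start of the travel and 10 N at the end; let go, it springs back up
- quill (a joint): Downward travel of the quill with chuck, drill bit, depth rod and pointer, m: 0 at the top, 0.042 at the bottom. It moves 36 mm for each radian of the feed lever, and springs back to 0
- pointer_tip (a point): Tip of the dark pointer on the depth rod, in front of the head; it points left over the scale and moves down with the quill
- mark_tip (a point): Tip of the brass marker riding on the left edge of the scale; it points right, towards the pointer. It sits 14 to 33 mm below the pointer's start. Sideways the tips are 2 mm apart
- depth_marker (a joint): Place of the marker down the scale, m; equals the quill travel at which the two tips are level. Do not shift it
- plastic_piece: Workpiece: piece of dark speckled plastic sheet, 43 x 81 x 11 mm, lying on the press base under the bit; to be left alone. Origin at the middle of its underside
- caliper: Caliper, 72 x 230 x 9 mm, lying on the bench in front; to be left alone. Origin at the middle of its underside
- square: Try square, 110 x 169 x 16 mm, lying on the bench; to be left alone. Origin at the middle of its underside
- hex_key: Hex key, 31 x 88 x 4 mm, lying on the bench; to be left alone. Origin at the middle of its underside

How it is judged:
On the way, in this order (a step that is already met when the one before it is completed fails the run):
1. the quill lock lever is flipped forward to free, the quill still up (value of joint lock_lever above 1 rad and value of joint quill below 0.004 m), for 0.1 s.
2. the quill is pulled down until the pointer is level with the marker (z of pointer_tip in the frame of mark_tip between -0.0025 and 0.0025 m), for 0.3 s.
At the end, for the whole second after the job is handed in: The robot still holds the feed lever (over 2 N), the pointer is level with the marker within 2.5 mm and at rest (under 3 mm/s), and the lock lever is still free (over 1.0 rad), so that only the robot holds the quill down (all of step 2 and velocity of joint quill between -0.003 and 0.003 m/s and value of joint lock_lever above 1 rad and contact force between any of the fingers, the arm and feed_lever above 2 N); the arm keeps its last pose, push and grip.
It fails at once if the depth marker is shifted (over 2.5 mm along the scale) (distance of mark_tip from where it was at the start of the episode above 0.0025 m).
It fails at once if the workpiece or a tool on the bench is disturbed (over 20 mm) (distance of any of plastic_piece, caliper, square, hex_key from where it was at the start of the episode above 0.02 m).
It also fails if it takes over 48 s, if anything falls off the work surface, if the arm or the gripper's body presses on something with over 40 N, if the wrist force passes 120 N, or if a joint passes its speed limit or range.

ROBOT

A 6-joint arm with a two-finger parallel gripper is mounted at the origin on the work surface; the furniture and walls round the work are solid. World frame = base frame: x ahead of the robot, y to its left, z up, the work surface at z = 0. Lengths are in m, angles in rad, forces in N, time in s.
With the tool pointing down it reaches from about 0.225 to 0.875 m from the base axis. Payload 3.4 kg.
Tool frame: the origin (TCP) lies on the centre line of the jaws, within the pads' length; the fingertips stand 11 mm ahead of it and the grasp point (between the pads) lies 8 mm behind it; z points along the fingers, y is the line along which they close (so a half turn about z gives the same grasp; the last joint's range is limited). The gripper opens to 85 mm and grips with 20 to 120 N. Pads are 22 mm wide; open, the fingers measure 114 mm over their backs; the gripper's body (76 mm by 85 mm) begins 54 mm behind the grasp point. The pads swing forward as they close: fully open they stand 13 mm farther back than shut.
Start: joints at [1.108, 0.276, 1.505, -0, 1.361, -0.121], TCP at [0.193, 0.542, 0.242] pointing down, gripper open.
Joint ranges: [-2.89, 2.89], [-0.75, 2.08], [0.22, 2.7], [-1.18, 4.32], [0.11, 2.71], [-2.7, 2.7]. Speed limits (rad/s): [2.57, 2.57, 3.14, 3.14, 3.14, 3.14].

INTERFACE

Orientations are given as a unit quaternion [w, x, y, z].
In Python, from rig import manip, eyes, job gives the robot as it stands.
- The arm moves only by the tool drive_tool, never from a script. Its argument "rows" is a list of rows, each a list of 3 entries, a list of its own where there are three numbers: the turn, a rotation vector about the world's x, y, z in rad, then the shift along the world's x, y, z in cm, then the finger opening in cm, from 0 to 8.54. A call has 1 to 8 rows; each row shifts and turns the commanded pose from where the row before left it; what a row does not reach is not made up. A row lasts 1/8 s, in which the tool goes at most 62.5 mm and 10.7 degrees, less where a joint would pass 70% of its speed; a pose out of reach is approached as far as the arm can. A call is refused whole if a number of a shift passes 6.25 or a number of a turn 0.188, either way. A call with a gripper value outside its range is refused whole. The fingers move at their own pace and stop on an object; "force" is the grip in N (left out, the last holds). Time passes only in rows, so rows that do not move let the fingers close. It gives the time, the measured TCP pose, the force, the opening and the grip force at its end, in the units of the state.
- manip.get_state(): the state, without advancing time (a new reading comes with each control period).
- eyes.get_image(name): name is "scene" or "top" or "wrist"; returns the picture (400x640x3 uint8, red, green, blue); there is no depth.
- eyes.get_calibration(name): a dict with "camera_matrix" (3x3 intrinsics, pixels), "k1" (the pictures are not rectified: a ray, as slopes to the right and down, at radius r is drawn at 1 + k1 r^2 times it, then the intrinsics apply), "view" (4x4, takes a point from world to camera coordinates). Camera axes: x right, y up, looking along -z (the intrinsics and any distortion apply to the point x, -y, -z); pixel columns grow to the right and rows downward; lengths in m; the calibration is good to about 2 mm. A picture is of the moment at which its call begins: read the wrist's pose just before it. get_calibration takes no time and is no camera call; for the wrist camera it gives the pose at the moment of the call.
- job.sign_off(): hands the job in; it is judged then, once.
The state is a dict: "clock": time; "qpos": joint angles; "qd": joint speeds; "effort": joint torques, N m; "position": TCP position; "ee_rot": TCP orientation; "contact_force": force on the tool from outside, world axes, zero at the start; "moment": the same for the moment, N m; "width": finger opening in m; "gripper_force": force on a finger pad.
Only numpy, scipy, OpenCV 4.12 (cv2) and the standard library are available. Lean on these libraries where they do the work, as an engineer would, in place of code of your own. Each camera call takes 0.05 s, during which the arm holds its last target. There are 200 camera calls.

## Working session

There is one attempt and no reset: what is moved stays moved. The work goes in short steps, Python scripts to look and compute and a tool call to move; the robot and the scene stay as the last step left them, time stands still between calls to the robot, and variables do not carry over. Pictures are saved under pics/ and viewed, at most 10 in all, crops included, and the job is handed in when it is done.

Besides the shell and the picture viewer there is one more tool, called after "Call:" as a command line: name --argument value ..., lists and objects as JSON in quotes. drive_tool: Moves the arm, as the interface text tells. Its arguments: {"type":"object","properties":{"rows":{"type":"array"},"force":{"type":"number"}},"required":["rows"]}

```bash
mkdir -p pics
cat > h.py <<'E'
import numpy as np, cv2
from rig import manip, eyes, job
def snap(n,f):
    im=eyes.get_image(n); cv2.imwrite('pics/'+f,cv2.cvtColor(im,cv2.COLOR_RGB2BGR)); return im
def cal(n):
    c=eyes.get_calibration(n); return np.array(c['camera_matrix']),c['k1'],np.array(c['view'])
def proj(n,P):
    K,k1,V=cal(n); P=np.atleast_2d(P); c=P@V[:3,:3].T+V[:3,3]
    s=np.c_[c[:,0]/-c[:,2],-c[:,1]/-c[:,2]]; s=s*(1+k1*(s**2).sum(1))[:,None]
    return s@K[:2,:2].T+K[:2,2]
def ray(n,uv):
    K,k1,V=cal(n); d=np.linalg.solve(K[:2,:2],np.array(uv)-K[:2,2]); s=d.copy()
    for _ in range(30): s=d/(1+k1*(s@s))
    r=np.array([s[0],-s[1],-1.]); R=V[:3,:3]; return -R.T@V[:3,3], R.T@r/np.linalg.norm(r)
E
python3 - <<'E'
from h import *
for n in('scene','top'):
    snap(n,n+'0.png'); K,k,V=cal(n); print(n,K[0,0],k,-V[:3,:3].T@V[:3,3],-V[2,:3])
print(manip.get_state())
E
```

```text
scene 409.71818545845446 -0.04920480944007085 [-0.07929467 -0.53101616  0.55801925] [ 0.63899666  0.64910075 -0.41273659]
top 441.5971203569735 -0.06773282063738126 [0.41884913 0.05565495 1.32326356] [ 5.85713864e-02 -9.53276098e-04 -9.98282768e-01]
{'clock': 0.1, 'qpos': array([ 1.10797874e+00,  2.76550810e-01,  1.50599205e+00, -1.91786091e-05,
        1.36070167e+00, -1.21029802e-01]), 'qd': array([-6.79387505e-04, -6.90645340e-04, -2.01861690e-03,  5.31339762e-06,
        1.49458298e-03, -7.43562782e-04]), 'effort': array([ 1.89668674e-03, -4.17698300e+01, -2.46403295e+01, -2.10135472e-04,
        5.81883898e-03, -2.67603262e-06]), 'position': array([0.19255151, 0.54132982, 0.2415211 ]), 'ee_rot': array([-2.28721019e-04,  1.70061253e-01,  9.85433147e-01, -7.93693550e-04]), 'contact_force': array([ 0.16077588,  0.63921377, -0.27518699]), 'moment': array([ 0.01271336, -0.05776648,  0.02821827]), 'gripper_force': 0.0, 'width': 0.0856536452868978}
```

View pics/scene0.png

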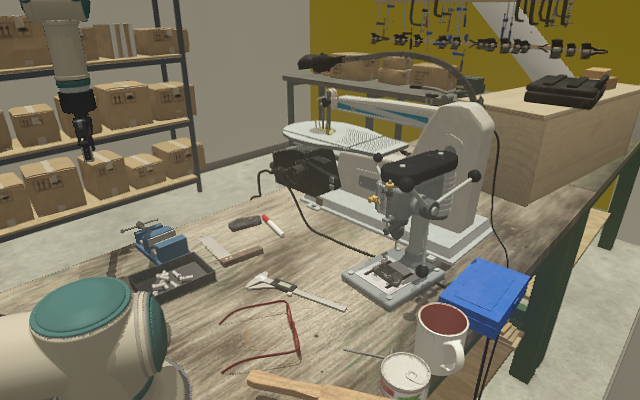

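View pics/top0.png

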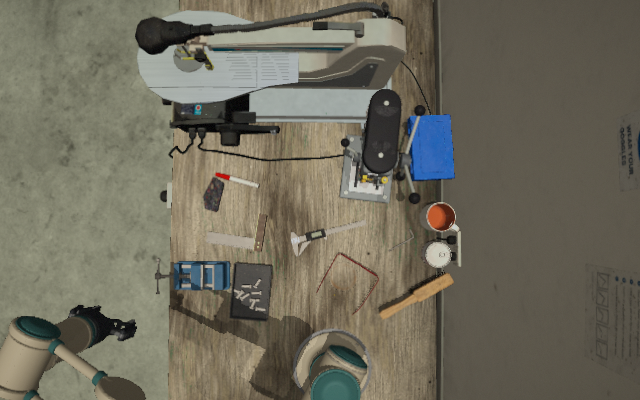

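The press is at top-view px (375,160) with its front facing the robot. In the top view the lock ball is at about (345,142) and the front feed ball at about (414,198). I'll zoom in on both.

Run:
```python
import cv2,numpy as np
a=cv2.imread('pics/scene0.png')[140:310,330:500]; b=cv2.imread('pics/top0.png')[80:220,330:460]
a=cv2.resize(a,(595,595),interpolation=cv2.INTER_CUBIC)
cv2.imwrite('pics/c1.png',a)
b=cv2.resize(b,None,fx=4,fy=4,interpolation=cv2.INTER_CUBIC)
cv2.imwrite('pics/c2.png',b)
```

```text
(no output)
```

View pics/c1.png

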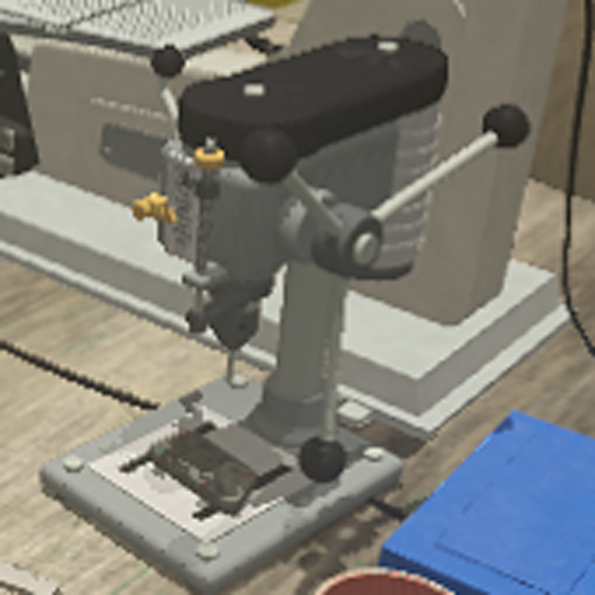

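View pics/c2.png

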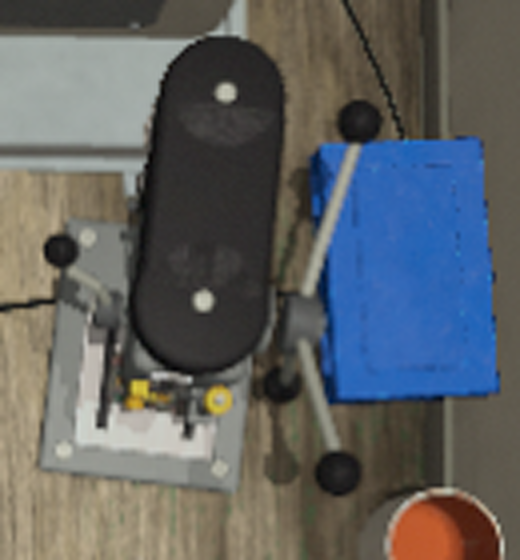

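```bash
cat >> h.py <<'E'
def press(p,P):
    c,s=np.cos(p[2]),np.sin(p[2]); P=np.atleast_2d(P)
    return np.c_[p[0]+c*P[:,0]-s*P[:,1],p[1]+s*P[:,0]+c*P[:,1],P[:,2]]
def fb(th): return [-.13*np.cos(th),-.088,.205+.13*np.sin(th)]
def lb(q): a=np.deg2rad(20)-q; return [.065*np.sin(a),.088,.205+.065*np.cos(a)]
E
python3 - <<'E'
from h import *
from scipy.optimize import least_squares
S=(np.array([[168,61],[267,156],[506,126],[322,458]])+.5)/3.5-.5+[330,140]
T=(np.array([[61,250],[339,473],[358,121],[283,381]])+.5)/4-.5+[330,80]
r=np.deg2rad
def pts(p): return press(p,[lb(p[4]),fb(r(40)+p[3]),fb(r(160)+p[3]),fb(r(280)+p[3])])
f=lambda p:np.r_[proj('scene',pts(p))-S,proj('top',pts(p))-T].ravel()
s=least_squares(f,[.6,0,0,0,.04]); print(s.x); print(s.fun.reshape(-1,2).round(1))
p=s.x; print(pts(p)); np.save('p.npy',p)
for q in(0,.6,1.25): print('lock',q,press(p,lb(q)))
for n in('plastic',): pass
K,k,V=cal('wrist'); st=manip.get_state()
print('wrist cam at',-V[:3,:3].T@V[:3,3],-V[2,:3],K[0,0])
# obstacles: mug, can, saw rough from top
for n,uv,z in(('mug',(441,216),.09),('blue corner',(411,180),.05),('can',(437,254),.08)):
    o,d=ray('top',uv); print(n,o+d*(z-o[2])/d[2])
E
```

```text
[ 0.59554348 -0.10069221 -0.10381936 -0.00344719  0.08541449]
[[-0.1 -0.5]
 [ 0.3  0.2]
 [-0.2 -0.1]
 [ 0.3  0.2]
 [-0.1 -0.1]
 [-0.3 -0.2]
 [ 0.2  0.2]
 [-0.2  0.4]]
[[ 0.62151146 -0.01492152  0.26775391]
 [ 0.4870883  -0.17786822  0.2882186 ]
 [ 0.7077729  -0.20086223  0.24988346]
 [ 0.56441015 -0.18592469  0.07689794]]
lock 0 [[ 0.62677479 -0.01546993  0.26608002]]
lock 0.6 [[ 0.58861001 -0.01149339  0.26796426]]
lock 1.25 [[ 0.55398357 -0.00788552  0.24535707]]
wrist cam at [0.11573447 0.56825583 0.37378731] [ 0.29623792 -0.10773406 -0.94901869] 281.03360614165894
mug [ 0.44942815 -0.29859455  0.09      ]
blue corner [ 0.55423272 -0.22269552  0.05      ]
can [ 0.34245852 -0.28969777  0.08      ]
```

Call:
drive_tool --rows '[[[0,0,0.12],[0,0,6],0],[[0,0,0.118],[0,-2,5.9],0],[[0,0,0],[3,-5,0],0],[[0,0,0],[3,-5,0],0],[[0,0,0],[3,-5,0],0],[[0,0,0],[3,-5,0],0],[[0,0,0],[3,-5,0],0],[[0,0,0],[3,-5,0],0]]'

```text
clock: 1.1
position: [0.3732, 0.22, 0.3611]
ee_rot: [-0.0, 0.052, 0.999, 0.0]
contact_force: [1.6, 0.0, -0.1]
width: 0.0002
gripper_force: 0.0
```

Call:
drive_tool --rows '[[[0,0,0],[3.5,-3,0],0],[[0,0,0],[3.5,-3,0],0],[[0,0,0],[3.5,-3,0],0],[[0,0,0],[3.5,-3,0],0],[[0,0,0],[3.5,-3,0],0],[[0,0,0],[3.5,-3,0],0],[[0,0,0],[3.4,-3,0],0],[[0,0,0],[3.4,-2.9,0],0]]'

```text
clock: 2.1
position: [0.6516, -0.0183, 0.3606]
ee_rot: [-0.001, 0.052, 0.999, 0.0]
contact_force: [0.4, -0.1, 0.8]
width: -0.0003
gripper_force: 0.0
```

Run:
```python
from h import *
s=manip.get_state(); print(s['clock'],s['position'],s['ee_rot'],s['contact_force'],s['width'])
snap('scene','s1.png')
a=cv2.imread('pics/s1.png')[100:240,320:480]; cv2.imwrite('pics/s1c.png',cv2.resize(a,None,fx=4,fy=4,interpolation=cv2.INTER_CUBIC))
```

```text
2.1 [ 0.65159428 -0.01832093  0.36063968] [-5.68117604e-04  5.19722292e-02  9.98648354e-01  1.73747385e-04] [ 0.40792714 -0.14439148  0.7564578 ] -0.00030494940687725373
```

View pics/s1c.png

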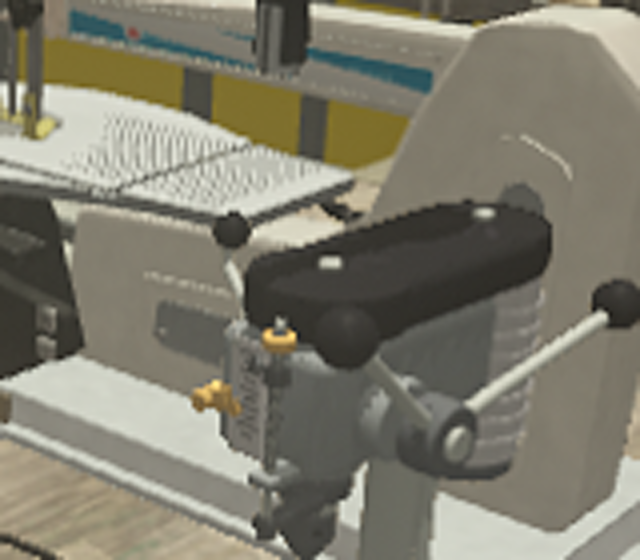

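The fingertips are behind and above the lock ball, in line with it. I'll lower them, then push along the arc.

Call:
drive_tool --rows '[[[0,0,0],[0,0,-4],0],[[0,0,0],[0,0,-3],0],[[0,0,0],[0,0,-1.4],0],[[0,0,0],[-0.7,0.07,0],0],[[0,0,0],[-0.7,0.07,0],0],[[0,0,0],[-0.7,0.07,0],0],[[0,0,0],[-0.7,0.07,0],0],[[0,0,0],[-0.7,0.07,0],0]]'

```text
clock: 3.15
position: [0.6173, -0.014, 0.2808]
ee_rot: [0.004, 0.052, 0.999, -0.0]
contact_force: [3.0, -0.5, 3.6]
width: -0.0
gripper_force: 2.1
```

Call:
drive_tool --rows '[[[0,0,0],[-0.7,0.07,0],0],[[0,0,0],[-0.7,0.07,-0.2],0],[[0,0,0],[-0.7,0.07,-0.4],0],[[0,0,0],[-0.7,0.07,-0.4],0],[[0,0,0],[-0.7,0.07,-0.5],0],[[0,0,0],[-0.6,0.06,-0.4],0],[[0,0,0],[0,0,0],0]]'

```text
clock: 4.03
position: [0.5732, -0.0093, 0.2573]
ee_rot: [-0.002, 0.052, 0.999, 0.0]
contact_force: [0.1, 0.4, 0.4]
width: 0.0006
gripper_force: 0.1
```

Run:
```python
from h import *
s=manip.get_state(); print(s['position'],s['contact_force'])
snap('scene','s2.png')
a=cv2.imread('pics/s2.png')[100:240,320:480]; cv2.imwrite('pics/s2c.png',cv2.resize(a,None,fx=4,fy=4,interpolation=cv2.INTER_CUBIC))
p=np.load('p.npy')
for q in(.085,.8,1,1.1,1.2,1.25): print(q,(proj('scene',press(p,lb(q)))-[320,100])*4)
```

```text
[ 0.57323674 -0.00934783  0.25728467] [0.05988569 0.41603245 0.38813336]
0.085 [[230.29868537 226.09718863]]
0.8 [[171.45393129 250.83083978]]
1 [[156.17789116 267.25438817]]
1.1 [[149.19980564 276.68089134]]
1.2 [[142.77325642 286.78002979]]
1.25 [[139.79074603 292.04617591]]
```

View pics/s2c.png

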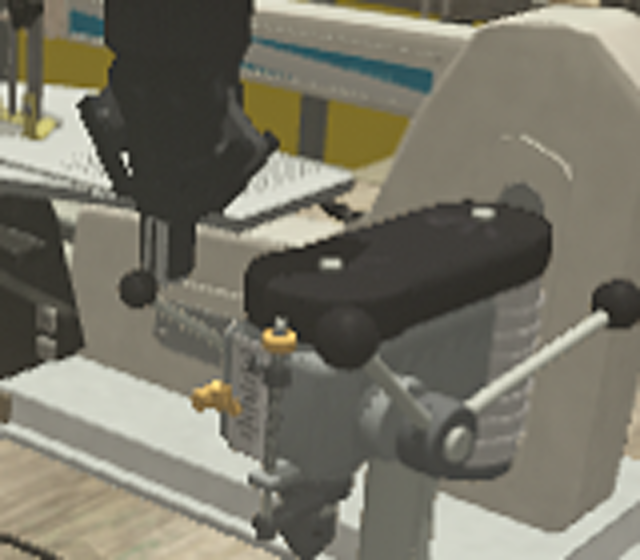

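The lock ball at crop px (138,290) gives q≈1.23, so the quill is free. Next I'll back off, go over the feed ball and look with the wrist camera.

Call:
drive_tool --rows '[[[0,0,0],[0.5,0,0],0],[[0,0,0],[0,0,5],0],[[0,0,0],[0,0,5.3],0],[[0,0,0],[-2.3,-4.2,0],2],[[0,0,0],[-2.3,-4.2,0],5],[[0,0,0],[-2.3,-4.2,0],5.5],[[0,0,0],[-2.2,-4.3,0],5.5],[[0,0,0],[0,0,0],5.5]]'

```text
clock: 5.08
position: [0.4875, -0.1811, 0.3613]
ee_rot: [-0.001, 0.054, 0.999, -0.0]
contact_force: [0.5, -0.4, 1.0]
width: 0.0549
gripper_force: 0.0
```

Run:
```python
from h import *
s=manip.get_state(); print(s['clock'],s['position'],s['ee_rot'],s['width'])
snap('wrist','w1.png'); K,k,V=cal('wrist'); np.save('w1V.npy',V)
p=np.load('p.npy')
print(proj('wrist',press(p,[fb(p[3]+.698),[-.05,0,.22],[-.062,0,.265],lb(1.23)])))
```

```text
5.075 [ 0.48748916 -0.18112299  0.36133667] [-5.67040175e-04  5.42143815e-02  9.98529110e-01 -3.08427629e-04] 0.05493607833558142
[[321.86394014 213.56448696]
 [403.48095795 233.54950513]
 [418.88591813 242.90456878]
 [500.56032292 244.56988152]]
```

View pics/w1.png

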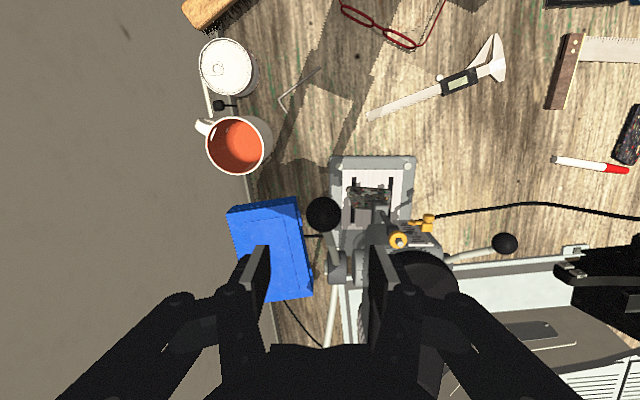

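The wrist view shows the feed ball at (323,213), as predicted. I'll tilt the tool so the camera looks at the scale from the front.

Call:
drive_tool --rows '[[[-0.0156,-0.149,0],[-1.5,0.3,0],5.5],[[-0.0156,-0.149,0],[-1.5,0.3,0],5.5],[[-0.0156,-0.149,0],[0,0,-1.5],5.5],[[-0.0156,-0.149,0],[0,0,-1.5],5.5],[[0,0,0],[0,0,0],5.5]]'

```text
clock: 5.75
position: [0.455, -0.169, 0.3267]
ee_rot: [0.291, 0.051, 0.955, -0.012]
contact_force: [0.3, -0.1, 0.1]
width: 0.0552
gripper_force: 0.0
```

Run:
```python
from h import *
s=manip.get_state(); print(s['clock'],s['position'],s['ee_rot'],s['qpos'])
im=snap('wrist','w2.png')
p=np.load('p.npy')
uv=proj('wrist',press(p,[fb(p[3]+.698),[-.05,0,.22]])); print(uv)
u,v=uv[1].astype(int); x0,y0=u-65,v-50; c=cv2.imread('pics/w2.png')[y0:y0+100,x0:x0+130]; print(x0,y0)
c=cv2.flip(cv2.resize(c,None,fx=6,fy=6,interpolation=cv2.INTER_CUBIC),-1); cv2.imwrite('pics/w2c.png',c)
```

```text
5.75 [ 0.45500839 -0.16899216  0.32666238] [ 0.29093623  0.05088678  0.95531344 -0.01195312] [-0.76022283 -0.17826636  1.93275591  0.43721359  0.94911149 -2.40249912]
[[315.38554012 226.50876462]
 [404.22220392 194.60248344]]
339 144
```

View pics/w2c.png

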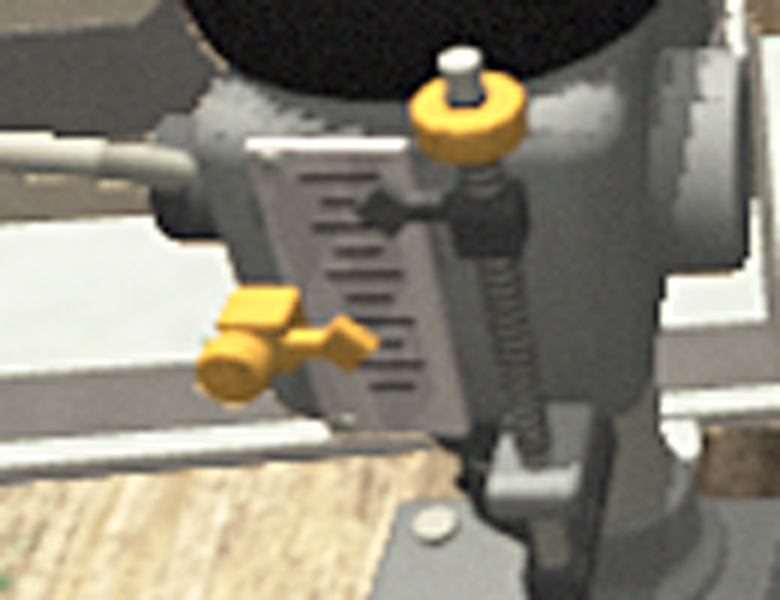

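Flipped crop: the dark pointer's tip is at (360,208) and the brass marker's tip at (378,344).

```bash
cat >> h.py <<'E'
def onplane(p,n,uv,X):
    o,d=ray(n,uv); ax=np.array([np.cos(p[2]),np.sin(p[2]),0])
    w=o+d*((X+ax@[p[0],p[1],0])-ax@o)/(ax@d); c=w-[p[0],p[1],0]
    return np.array([X,-np.sin(p[2])*c[0]+np.cos(p[2])*c[1],w[2]])
E
python3 - <<'E'
from h import *
p=np.load('p.npy')
f=lambda u,v:(339+(779-u+.5)/6-.5,144+(599-v+.5)/6-.5)
for X in(-.045,-.05,-.055,-.06):
    a,b=onplane(p,'wrist',f(360,208),X),onplane(p,'wrist',f(378,344),X); print(X,a,b,'dz',a[2]-b[2])
    t=onplane(p,'wrist',f(340,178),X),onplane(p,'wrist',f(393,386),X);print(t[0][2],t[1][2])
    d=a[2]-b[2]; th=.698+p[3]-d/.036; print('theta',th,'ball',press(p,fb(th)))
s=manip.get_state(); g=press(p,fb(.698+p[3]))[0]
from scipy.spatial.transform import Rotation as R
w,x,y,z=s['ee_rot']; print('approach shift cm to grasp TCP',(g+.008*R.from_quat([x,y,z,w]).apply([0,0,1])-s['position'])*100, R.from_quat([x,y,z,w]).as_matrix())
E
```

```text
-0.045 [-0.045       0.00275861  0.23384089] [-0.045       0.00530957  0.2046612 ] dz 0.029179692448691452
0.23982008233475913 0.19487416244035144
theta -0.1159942004923662 ball [[ 0.45799262 -0.17483663  0.18995455]]
-0.05 [-0.05        0.00080799  0.2373984 ] [-0.05        0.00330246  0.20886485] dz 0.02853354775310718
0.24324519078311316 0.1992945372980068
theta -0.09804573672613648 ball [[ 0.45774473 -0.1748108   0.19227447]]
-0.055 [-0.055      -0.00114263  0.24095591] [-0.055       0.00129535  0.21306851] dz 0.027887403057522936
0.24667029923146716 0.20371491215566218
theta -0.08009727295990743 ball [[ 0.4575383  -0.17478929  0.19459848]]
-0.06 [-0.06       -0.00309326  0.24451342] [-0.06       -0.00071176  0.21727216] dz 0.027241258361938636
0.2500954076798212 0.20813528701331757
theta -0.062148809193676935 ball [[ 0.45737338 -0.17477211  0.19692585]]
approach shift cm to grasp TCP [ 3.34531635 -0.68055055 -4.91688826] [[-0.8225936   0.10403026  0.55903262]
 [ 0.08718929  0.99457206 -0.05678424]
 [-0.5619055   0.0020313  -0.82719894]]
```

Call:
drive_tool --rows '[[[0,0,0],[1.1,-0.2,-1.6],5.5],[[0,0,0],[1.1,-0.2,-1.6],5.5],[[0,0,0],[1.15,-0.28,-1.7],5.5],[[0,0,0],[0,0,0],5.5],[[0,0,0],[0,0,0],2.5],[[0,0,0],[0,0,0],2],[[0,0,0],[0,0,0],2],[[0,0,0],[0,0,0],2]]' --force 60

```text
clock: 6.8
position: [0.4926, -0.1788, 0.2836]
ee_rot: [0.296, 0.05, 0.954, -0.015]
contact_force: [0.7, 4.0, 5.0]
width: 0.0249
gripper_force: 58.8
```

Run:
```python
from h import *
p=np.load('p.npy'); t=np.linspace(.698+p[3],-.098,11); P=press(p,[fb(x) for x in t]); print((np.diff(P,axis=0)*100).round(2))
```

```text
[[-0.62  0.07 -0.82]
 [-0.56  0.06 -0.86]
 [-0.49  0.05 -0.91]
 [-0.42  0.04 -0.94]
 [-0.34  0.04 -0.97]
 [-0.26  0.03 -1.  ]
 [-0.18  0.02 -1.01]
 [-0.1   0.01 -1.02]
 [-0.02  0.   -1.03]
 [ 0.06 -0.01 -1.03]]
```

Call:
drive_tool --rows '[[[0,0,0],[-0.62,0.07,-0.82],2],[[0,0,0],[-0.56,0.06,-0.86],2],[[0,0,0],[-0.49,0.05,-0.91],2],[[0,0,0],[-0.42,0.04,-0.94],2]]'

```text
clock: 7.3
position: [0.4704, -0.1765, 0.248]
ee_rot: [0.295, 0.049, 0.954, -0.016]
contact_force: [-8.3, 7.2, 10.8]
width: 0.0249
gripper_force: 62.3
```

Run:
```python
from h import *
s=manip.get_state(); print(s['position'],s['contact_force'],s['width'])
im=snap('wrist','w3.png')
p=np.load('p.npy')
uv=proj('wrist',press(p,[[-.045,0,.212]])); print(uv)
u,v=uv[0].astype(int); x0,y0=u-110,v-65; print(x0,y0)
c=cv2.imread('pics/w3.png')[y0:y0+130,x0:x0+170]
cv2.imwrite('pics/w3c.png',cv2.flip(cv2.resize(c,None,fx=4.5,fy=4.5,interpolation=cv2.INTER_CUBIC),-1))
```

```text
[ 0.47038931 -0.17645746  0.2480173 ] [-8.31760672  7.24131099 10.76028014] 0.024878905227455745
[[428.01955811 262.40938084]]
318 197
```

View pics/w3c.png

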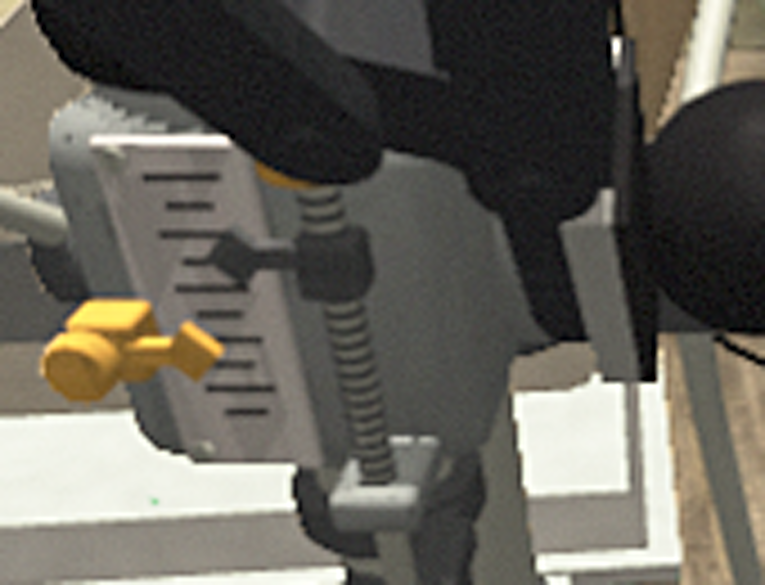

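The quill follows: the pointer tip is at (210,262) and the mark tip at (222,350), so about 17 mm are left. I'll do most of that now.

Call:
drive_tool --rows '[[[0,0,0],[-0.34,0.04,-0.97],2],[[0,0,0],[-0.26,0.03,-1.0],2],[[0,0,0],[-0.18,0.02,-1.01],2],[[0,0,0],[-0.1,0.01,-1.02],2],[[0,0,0],[-0.02,0,-1.03],2],[[0,0,0],[0,0,0],2],[[0,0,0],[0,0,0],2]]'

```text
clock: 8.22
position: [0.4623, -0.1756, 0.1976]
ee_rot: [0.295, 0.049, 0.954, -0.015]
contact_force: [-2.1, 6.4, 6.8]
width: 0.0247
gripper_force: 69.7
```

Run:
```python
from h import *
s=manip.get_state(); print(s['position'],s['contact_force'],s['width'])
im=snap('wrist','w4.png')
p=np.load('p.npy')
uv=proj('wrist',press(p,[[-.045,0,.205]])); print(uv)
u,v=uv[0].astype(int); x0,y0=u-50,v-45; print(x0,y0)
c=cv2.imread('pics/w4.png')[y0:y0+90,x0:x0+110]
cv2.imwrite('pics/w4c.png',cv2.flip(cv2.resize(c,None,fx=6,fy=6,interpolation=cv2.INTER_CUBIC),-1))
```

```text
[ 0.46229512 -0.17563171  0.19755401] [-2.13819238  6.40675944  6.75971235] 0.024695287500553664
[[438.0210583  318.60687324]]
388 273
```

View pics/w4c.png

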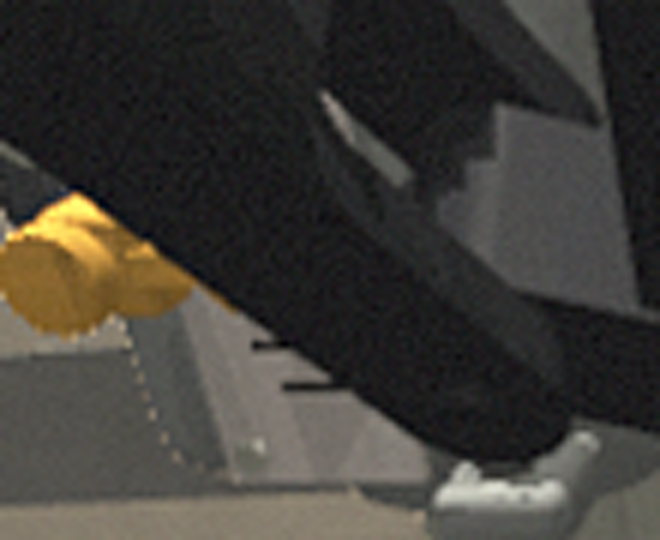

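The gripper now hides the tips, and I've used all ten pictures. From here I'll measure numerically: θ from the feed balls in the fixed cameras, and the mark depth by triangulating w2 and w3.

```bash
cat > th.py <<'E'
from h import *
p=np.load('p.npy')
def disk(im,c,r):
    y,x=np.mgrid[:400,:640]; d=np.hypot(x-c[0],y-c[1])
    return im[(d>r+1)&(d<r+3.5)].mean()-im[d<r-.8].mean()
def sweep(n,g,off,ts):
    K,k,V=cal(n); out=[]
    for t in ts:
        P=press(p,fb(t+off)); c=proj(n,P)[0]; r=K[0,0]*.014/-(V[:3,:3]@P[0]+V[:3,3])[2]
        out.append(disk(g,c,r))
    return np.array(out)
def run(ims,ts):
    for n,im in ims.items():
        g=cv2.cvtColor(im,cv2.COLOR_BGR2GRAY).astype(float)
        g=cv2.resize(g,(640,400))
        for nm,o in(('rear',2*np.pi/3),('low',4*np.pi/3)):
            s=sweep(n,g,o,ts); i=s.argmax(); w=s>s.max()*.85
            print(n,nm,'theta',ts[i].round(3),'centroid',(np.average(ts[w],weights=s[w]-s.max()*.85)).round(3),'score',s.max().round(1),proj(n,press(p,fb(ts[i]+o)))[0].round(0))
E
python3 - <<'E'
from th import *
run({n:cv2.imread(f'pics/{n}0.png') for n in('scene','top')},np.arange(.5,.9,.005))
for n in('scene','top'): snap(n,n+'5.png')
run({n:cv2.imread(f'pics/{n}5.png') for n in('scene','top')},np.arange(-.4,.4,.005))
# triangulate mark tip from w2,w3
from scipy.spatial.transform import Rotation as R
st=manip.get_state(); K,k1,V=cal('wrist')
def T(pos,q): M=np.eye(4); M[:3,:3]=R.from_quat([*q[1:],q[0]]).as_matrix(); M[:3,3]=pos; return M
C=V@T(st['position'],st['ee_rot'])
def ry(pos,q,uv):
    Vn=C@np.linalg.inv(T(pos,q)); d=np.linalg.solve(K[:2,:2],np.array(uv)-K[:2,2]); s=d.copy()
    for _ in range(30): s=d/(1+k1*(s@s))
    r=Vn[:3,:3].T@[s[0],-s[1],-1]; return -Vn[:3,:3].T@Vn[:3,3],r
f2=lambda u,v:(339+(779-u+.5)/6-.5,144+(599-v+.5)/6-.5)
f3=lambda u,v:(318+(764-u+.5)/4.5-.5,197+(584-v+.5)/4.5-.5)
A=([.45500839,-.16899216,.32666238],[.29093623,.05088678,.95531344,-.01195312]); B=([.47038931,-.17645746,.2480173],[.295,.049,.954,-.016])
a=ry(*A,f2(378,344)); b=ry(*B,f3(222,350))
t=np.linalg.lstsq(np.c_[a[1],-b[1]],b[0]-a[0],rcond=None)[0]; P,Q=a[0]+t[0]*a[1],b[0]+t[1]*b[1]
ax=np.array([np.cos(p[2]),np.sin(p[2]),0])
print('mark',P,Q,'pressX',ax@((P+Q)/2-[p[0],p[1],0]))
for X in(-.045,-.05,-.055):
    z=lambda r:(r[0]+r[1]*((X+ax@[p[0],p[1],0])-ax@r[0])/(ax@r[1]))[2]
    print(X,'w2 dz',z(ry(*A,f2(360,208)))-z(a),'w3 dz',z(ry(*B,f3(210,262)))-z(b))
print(st['position'])
E
```

```text
scene rear theta 0.695 centroid 0.691 score 61.3 [474. 176.]
scene low theta 0.7 centroid 0.699 score 66.3 [422. 271.]
top rear theta 0.73 centroid 0.735 score 64.3 [419. 110.]
top low theta 0.725 centroid 0.721 score 51.6 [400. 177.]
scene rear theta 0.065 centroid 0.07 score 71.7 [465. 151.]
scene low theta 0.055 centroid 0.057 score 100.2 [446. 252.]
top rear theta 0.045 centroid 0.053 score 67.6 [424. 125.]
top low theta 0.06 centroid 0.052 score 33.3 [404. 147.]
mark [ 0.53813759 -0.09032348  0.20824975] [ 0.53798024 -0.08996033  0.20818649] pressX -0.05826840779750472
-0.045 w2 dz 0.029815273905791834 w3 dz 0.01743536117093994
-0.05 w2 dz 0.029163589780490468 w3 dz 0.017026574723142313
-0.055 w2 dz 0.028511905655189157 w3 dz 0.016617788275344714
[ 0.46230708 -0.17562692  0.19764477]
```

Run:
```python
from th import *
from scipy.spatial.transform import Rotation as R
st=manip.get_state(); K,k1,V=cal('wrist')
def T(pos,q): M=np.eye(4); M[:3,:3]=R.from_quat([*q[1:],q[0]]).as_matrix(); M[:3,3]=pos; return M
C=V@T(st['position'],st['ee_rot'])
def pj(Vn,P):
    c=Vn[:3,:3]@P+Vn[:3,3]; s=np.array([c[0],-c[1]])/-c[2]; return K[:2,:2]@(s*(1+k1*s@s))+K[:2,2],K[0,0]*.014/-c[2]
y,x=np.mgrid[:400,:640]
def test(f,pos,q,ts):
    Vn=C@np.linalg.inv(T(pos,q)); im=cv2.GaussianBlur(cv2.imread(f).astype(float),(0,0),.7).max(2)
    gx,gy=cv2.Sobel(im,-1,1,0),cv2.Sobel(im,-1,0,1)
    for nm,o in(('front',0),('rear',2*np.pi/3),('low',4*np.pi/3)):
        sc=[];cs=[]
        for t in ts:
            c,r=pj(Vn,press(p,fb(t+o))[0]); a=np.linspace(0,2*np.pi,180); u=c[0]+r*np.cos(a); v=c[1]+r*np.sin(a)
            G=lambda g:cv2.remap(g.astype(np.float32),u.astype(np.float32)[None],v.astype(np.float32)[None],1,borderValue=0)[0]
            sc.append(np.clip(G(gx)*np.cos(a)+G(gy)*np.sin(a),0,150).mean()); cs.append((*c.round(0),r.round(1)))
        sc=np.array(sc); i=sc.argmax(); print(f,nm,ts[i].round(3),sc[i].round(1),np.median(sc).round(1),cs[i])
ts=np.arange(-.2,.8,.005)
test('pics/w2.png',[.45500839,-.16899216,.32666238],[.29093623,.05088678,.95531344,-.01195312],ts)
test('pics/w3.png',[.47038931,-.17645746,.2480173],[.295,.049,.954,-.016],ts)
test('pics/w4.png',[.46229512,-.17563171,.19755401],[.295,.049,.954,-.015],ts)
```

```text
pics/w2.png front 0.7 116.1 30.9 (np.float64(312.0), np.float64(235.0), np.float64(19.6))
pics/w2.png rear 0.7 132.3 6.0 (np.float64(316.0), np.float64(291.0), np.float64(9.8))
pics/w2.png low 0.7 118.7 49.1 (np.float64(315.0), np.float64(131.0), np.float64(10.1))
pics/w3.png front 0.415 68.9 18.7 (np.float64(321.0), np.float64(280.0), np.float64(27.4))
pics/w3.png rear 0.605 28.4 1.1 (np.float64(320.0), np.float64(358.0), np.float64(11.9))
pics/w3.png low 0.42 124.8 29.4 (np.float64(320.0), np.float64(181.0), np.float64(11.0))
pics/w4.png front 0.07 60.6 4.9 (np.float64(321.0), np.float64(292.0), np.float64(28.7))
pics/w4.png rear 0.725 2.5 0.0 (np.float64(320.0), np.float64(396.0), np.float64(12.3))
pics/w4.png low 0.065 137.2 23.2 (np.float64(320.0), np.float64(245.0), np.float64(10.9))
```

θ comes out consistently: 0.70 at the start, 0.42 in w3 and 0.065 now. I'll refine the tip pixels by segmenting the saved pictures.

Run:
```python
from th import *
from scipy.spatial.transform import Rotation as R
st=manip.get_state(); K,k1,V=cal('wrist'); print(st['position'])
def T(pos,q): M=np.eye(4); M[:3,:3]=R.from_quat([*q[1:],q[0]]).as_matrix(); M[:3,3]=pos; return M
C=V@T(st['position'],st['ee_rot'])
ax=np.array([np.cos(p[2]),np.sin(p[2]),0])
def pt(A,uv,X):
    Vn=C@np.linalg.inv(T(*A)); d=np.linalg.solve(K[:2,:2],np.array(uv)-K[:2,2]); s=d.copy()
    for _ in range(30): s=d/(1+k1*(s@s))
    r=Vn[:3,:3].T@[s[0],-s[1],-1]; o=-Vn[:3,:3].T@Vn[:3,3]
    w=o+r*((X+ax@[p[0],p[1],0])-ax@o)/(ax@r); return w[2]
A=([.45500839,-.16899216,.32666238],[.29093623,.05088678,.95531344,-.01195312]); B=([.47038931,-.17645746,.2480173],[.295,.049,.954,-.016])
for f,P,S,(x0,y0,W,H),pu,mu in(('w2',A,6,(339,144,779,599),(360,208),(378,344)),('w3',B,4.5,(318,197,764,584),(210,262),(222,350))):
    im=cv2.imread(f'pics/{f}.png'); n=6
    def up(u,v,hw):
        x,y=x0+(W-u)/S,y0+(H-v)/S; a,b=int(round(x))-hw,int(round(y))-hw
        c=cv2.resize(im[b:b+2*hw+1,a:a+2*hw+1],None,fx=n,fy=n,interpolation=cv2.INTER_CUBIC)
        return c,a,b
    # mark: brass, image-left-most (flipped right-most) ; pointer: dark, image-right-most
    c,a,b=up(*mu,6); h=cv2.cvtColor(c,cv2.COLOR_BGR2HSV); m=((h[...,0]>10)&(h[...,0]<32)&(h[...,1]>110))
    ys,xs=np.nonzero(m); k=xs<=xs.min()+4; mk=(a+(xs.min()+.5)/n-.5,b+(ys[k].mean()+.5)/n-.5)
    c,a,b=up(*pu,7); g=c.max(2); m=(g<75).astype(np.uint8)
    nl,l,s,ce=cv2.connectedComponentsWithStats(m); i=1+s[1:,4].argmax(); ys,xs=np.nonzero(l==i); k=xs>=xs.max()-4
    pk=(a+(xs.max()+.5)/n-.5,b+(ys[k].mean()+.5)/n-.5)
    print(f,'mark',np.round(mk,2),'ptr',np.round(pk,2),'eye',(x0+(W-mu[0])/S,y0+(H-mu[1])/S),(x0+(W-pu[0])/S,y0+(H-pu[1])/S),[round(1e3*(pt(P,pk,X)-pt(P,mk,X)),2) for X in(-.05,-.055,-.06)])
```

```text
[ 0.46230708 -0.17562692  0.19764477]
w2 mark [405.25 186.33] ptr [409.08 207.41] eye (405.8333333333333, 186.5) (408.8333333333333, 209.16666666666669) [np.float64(27.21), np.float64(26.6), np.float64(25.99)]
w3 mark [437.75 249.  ] ptr [448.42 268.93] eye (438.44444444444446, 249.0) (441.1111111111111, 268.55555555555554) [np.float64(17.3), np.float64(16.89), np.float64(16.47)]
```

The total travel needed is about 27.4 mm (the two estimates are 26.7 and 28.1), so θ ≈ -0.06. I'll go down another 16 mm and measure θ again.

Call:
drive_tool --rows '[[[0,0,0],[0,0,-0.6],2],[[0,0,0],[0,0,-0.6],2],[[0,0,0],[0,0,-0.4],2],[[0,0,0],[0,0,0],2],[[0,0,0],[0,0,0],2]]'

```text
clock: 9.0
position: [0.465, -0.176, 0.1852]
ee_rot: [0.294, 0.053, 0.954, -0.018]
contact_force: [-4.2, 1.3, 7.7]
width: 0.025
gripper_force: 72.0
```

```bash
cat > m.py <<'E'
from th import *
import sys
s=manip.get_state(); V0=cal('wrist'); snap('wrist','wx.png')
for n in('scene','top'): snap(n,n+'x.png')
run({n:cv2.imread(f'pics/{n}x.png') for n in('scene','top')},np.arange(-.5,.4,.005))
K,k1,V=V0; im=cv2.GaussianBlur(cv2.imread('pics/wx.png').astype(float),(0,0),.7).max(2)
gx,gy=cv2.Sobel(im,-1,1,0),cv2.Sobel(im,-1,0,1); a=np.linspace(0,2*np.pi,180)
for nm,o in(('front',0),('low',4*np.pi/3)):
    ts=np.arange(-.4,.3,.005); sc=[]
    for t in ts:
        P=press(p,fb(t+o)); c=proj('wrist',P)[0]; r=K[0,0]*.014/-(V[:3,:3]@P[0]+V[:3,3])[2]
        u=(c[0]+r*np.cos(a)).astype(np.float32)[None]; v=(c[1]+r*np.sin(a)).astype(np.float32)[None]
        G=lambda g:cv2.remap(g.astype(np.float32),u,v,1,borderValue=0)[0]
        sc.append(np.clip(G(gx)*np.cos(a)+G(gy)*np.sin(a),0,150).mean())
    print('wrist',nm,ts[np.argmax(sc)].round(3),max(sc))
print(s['clock'],s['position'],s['contact_force'],s['width'],s['gripper_force'])
E
python3 m.py
```

```text
scene rear theta -0.005 centroid -0.028 score 65.5 [463. 149.]
scene low theta -0.025 centroid -0.017 score 105.9 [449. 249.]
top rear theta -0.045 centroid -0.039 score 67.6 [424. 128.]
top low theta -0.04 centroid -0.057 score 28.4 [405. 142.]
wrist front -0.02 62.20173640075932
wrist low -0.03 84.50457481938396
9.0 [ 0.46495385 -0.17595673  0.18520971] [-4.17761045  1.25362394  7.70855537] 0.02502881761195626 71.96890354156494
```

Call:
drive_tool --rows '[[[0,0,0],[0,0,-0.3],2],[[0,0,0],[0,0,-0.3],2],[[0,0,0],[0,0,0],2],[[0,0,0],[0,0,0],2],[[0,0,0],[0,0,0],2]]'

```text
clock: 9.78
position: [0.464, -0.1758, 0.1793]
ee_rot: [0.29, 0.05, 0.955, -0.022]
contact_force: [-12.1, -4.0, 7.0]
width: 0.0252
gripper_force: 72.5
```

```bash
python3 m.py
```

```text
scene rear theta -0.07 centroid -0.066 score 65.5 [461. 148.]
scene low theta -0.065 centroid -0.062 score 102.5 [450. 247.]
top rear theta -0.075 centroid -0.076 score 68.2 [424. 130.]
top low theta -0.08 centroid -0.107 score 29.0 [405. 141.]
wrist front -0.06 66.3619074063374
wrist low -0.055 63.01073077525349
9.775 [ 0.46395956 -0.17580079  0.1792707 ] [-12.08003892  -4.03644215   6.97445482] 0.025160101238038673 72.54243850708008
```

Run:
```python
import cv2,numpy as np
for f,(pu,pv),(mu,mv) in(('w2',(408.8,208.5),(405.5,186.5)),('w3',(441.1,268.6),(438.2,249))):
    im=cv2.imread(f'pics/{f}.png').astype(float); g=im.max(2); sat=im[...,2]-im[...,0]
    for nm,A,cols,v in(('ptr',255-g,range(int(pu)-8,int(pu)+3),pv),('mark',sat,range(int(mu)-2,int(mu)+7),mv)):
        r=np.arange(int(v)-6,int(v)+7); out=[]
        for c in cols:
            a=A[r,c]; w=np.clip(a-(np.median(a)+a.max())/2,0,None) if nm=='ptr' else np.clip(a-50,0,None)
            out.append((c,round(float((w*r).sum()/max(w.sum(),1e-6)),1),int(w.sum())))
        print(f,nm,out)
```

```text
w2 ptr [(400, 207.7, 84), (401, 207.8, 93), (402, 207.3, 81), (403, 206.7, 54), (404, 207.8, 27), (405, 208.4, 38), (406, 207.4, 18), (407, 206.4, 19), (408, 208.9, 43), (409, 212.4, 21), (410, 212.1, 25)]
w2 mark [(403, 0.0, 0), (404, 0.0, 0), (405, 0.0, 0), (406, 186.3, 181), (407, 186.5, 351), (408, 186.8, 417), (409, 187.0, 505), (410, 187.1, 540), (411, 187.6, 533)]
w3 ptr [(433, 265.0, 5), (434, 263.0, 8), (435, 265.4, 5), (436, 266.0, 5), (437, 268.1, 4), (438, 270.3, 12), (439, 268.4, 15), (440, 267.5, 30), (441, 267.6, 93), (442, 267.3, 101), (443, 267.2, 83)]
w3 mark [(436, 0.0, 0), (437, 0.0, 0), (438, 248.7, 89), (439, 248.9, 332), (440, 249.1, 461), (441, 249.3, 513), (442, 249.4, 549), (443, 249.4, 625), (444, 249.7, 680)]
```

Call:
drive_tool --rows '[[[0,0,0],[0,0,0],2],[[0,0,0],[0,0,0],2],[[0,0,0],[0,0,0],2],[[0,0,0],[0,0,0],2],[[0,0,0],[0,0,0],2],[[0,0,0],[0,0,0],2]]'

```text
clock: 10.68
position: [0.464, -0.1758, 0.1793]
ee_rot: [0.29, 0.05, 0.955, -0.022]
contact_force: [-11.8, -4.4, 6.8]
width: 0.0251
gripper_force: 72.5
```

```bash
python3 m.py
```

```text
scene rear theta -0.07 centroid -0.066 score 65.5 [461. 148.]
scene low theta -0.065 centroid -0.062 score 102.4 [450. 247.]
top rear theta -0.075 centroid -0.076 score 68.2 [424. 130.]
top low theta -0.08 centroid -0.109 score 28.7 [405. 141.]
wrist front -0.06 67.24835968189751
wrist low -0.055 62.519891156499774
10.675 [ 0.4639517  -0.17578208  0.17929164] [-11.82550398  -4.4068144    6.82748319] 0.02510602161902531 72.54239916801453
```

It's at rest at θ≈-0.065, which puts the quill at about 27.5 mm, and the ball is held firmly.

```bash
python3 -c "
from rig import job
print(job.sign_off())"
```

```text
the job is handed in; nothing more can be done
None
```

I freed the lock lever (about 1.23 rad), and the arm is holding the feed lever still with the quill about 27.4 mm down; the job is handed in. I set the pointer level with the marker by calculation (about ±1 mm), because the gripper hid both tips at the end and I couldn't check them directly.

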